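Put the finished dressing-table parts away in the parts chest

ROBOT

A 6-joint arm with a two-finger parallel gripper is mounted at the origin on the work surface. World frame = base frame: x ahead of the robot, y to its left, z up, the work surface at z = 0. Lengths are in m, angles in rad, forces in N, time in s.
With the tool pointing down it reaches from about 0.275 to 0.975 m from the base axis. Payload 8.4 kg.
Tool frame: the origin (TCP) lies midway between the tips of the shut fingers; the grasp point (between the pads) lies 19 mm behind it; z points along the fingers, y is the line along which they close (so a half turn about z gives the same grasp; the last joint's range is limited). The gripper opens to 92 mm and grips with 3 to 60 N. Pads are 20 mm wide; open, the fingers measure 128 mm over their backs; the gripper's body (75 mm by 189 mm) begins 69 mm behind the grasp point.
Start: joints at [1.15, 0.353, 1.633, -0, 1.155, -0.002], TCP at [0.254, 0.571, 0.215] pointing down, gripper open.
Joint ranges: [-2.63, 2.63], [-0.92, 2.1], [0.06, 2.66], [-1.3, 4.44], [0, 2.69], [-3.02, 3.02]. Speed limits (rad/s): [2.22, 2.22, 2.79, 3.14, 3.14, 3.14].

INTERFACE

Orientations are given as a rotation vector (axis times angle).
In Python, from station import read_state, capture, get_calibration, sign_off gives the robot as it stands. The module is installed in compiled form; this text tells all that it offers.
- The arm moves only by the tool send_rows, never from a script. Its argument "plan" is one flat list of numbers, 7 for each row, row after row: the turn, a rotation vector about the tool's x, y, z in rad, then the shift along the tool's x, y, z in m, then the finger opening in m, from 0 to 0.0919. A call has exactly 5 rows; each row is the pose to reach, as a shift and turn from the pose commanded when the call began, along the tool's axes at that moment; what a row does not reach only later rows make up. A row lasts 1/10 s, in which the tool goes at most 50 mm and 8.59 degrees, less where a joint would pass 70% of its speed; a pose out of reach is approached as far as the arm can. A call with a gripper value outside its range is refused whole. The fingers move at their own pace and stop on an object; the grip force is fixed at half the most. Time passes only in rows, so rows that repeat a pose let the fingers close, or fill a call up. It gives the time, the measured TCP pose, the force, the opening and the grip force at its end, in the units of the state.
- read_state(): the state, without advancing time (a new reading comes with each control period).
- capture(name): name is "side" or "top" or "wrist"; returns (picture, depth): 420x560x3 uint8, blue, green, red; 420x560 float32, m along the optical axis (not along the pixel's ray), 0 where there is no reading.
- get_calibration(name): a dict with "intrinsics" (3x3 intrinsics, pixels), "rvec" (rotation vector, rad) and "tvec" (3), from world to camera coordinates, as OpenCV has them. Camera axes: x right, y down, z forward; pixel columns grow to the right and rows downward; lengths in m; the calibration is good to about 2 mm. A picture is of the moment at which its call begins: read the wrist's pose just before it. get_calibration takes no time and is no camera call; for the wrist camera it gives the pose at the moment of the call.
- sign_off(): hands the job in; it is judged then, once.
The state is a dict: "time": time; "q": joint angles; "qvel": joint speeds; "tau": joint torques, N m; "tool_pos": TCP position; "eef_rot": TCP orientation; "contact_force": force on the tool from outside, world axes, zero at the start; "torque": the same for the moment, N m; "grip_width": finger opening in m; "finger_force": force on a finger pad.
Only numpy, scipy, OpenCV 4.12 (cv2) and the standard library are available. Lean on these libraries where they do the work, as an engineer would, in place of code of your own. Each camera call takes 0.05 s, during which the arm holds its last target. There are 200 camera calls.

TASK

Put the four finished dressing-table parts away in their trays in the oak parts chest: the turned leg across the two notched rests, the drawer with the knob right way up in the plain tray, the round mirror frame over the peg, and the bun foot standing upright in the round well. Set each one down gently rather than dropping it in. The two unfinished look-alikes, the square unturned leg blank and the drawer that still has no front, stay where they lie on the bench.

Things in the scene. Friction and masses are not known exactly. Their poses are not given: they have to be found in the camera images.
- leg: Finished turned walnut table leg, 96 mm long, lying down. Origin on its axis at mid-length, 9 mm over the surface; x runs from the 18 mm square block (24 mm long, at -x) to the foot. Grip the round middle swell, 18 mm across, x = -7 to +9 mm; elsewhere it is 10 to 16 mm thick, with beads. Balance point about x = -10 mm. 18 g.
- drawer: Finished walnut drawer, open on top, walls 5 mm, 42 (x) x 50 (y) x 30 mm high; a brass ball knob stands 12 mm out of its front (-x). Origin: centre of its underside, z up. Take it across its 50 mm width (along y), clear of the knob. 30 g.
- mirror_frame: Finished round mirror frame: a flat walnut ring lying on the worktop, 54 mm outside, 28 mm hole, 14 mm high. Origin: centre of its underside, z up. 22 g.
- foot: Finished turned walnut bun foot standing on the worktop, 30 mm high; 20 mm across at its base, 32 mm (widest) from 15 to 22 mm height, 22 mm at its top. Origin: centre of its underside, z up. 18 g.
- leg_blank: Unturned leg blank: a plain square walnut stick 18 x 18 x 96 mm (along x), no turning. Unfinished, stays where it lies. Origin at its centre, 9 mm over the worktop. 22 g.
- drawer_shell: Unfinished drawer: as large as the drawer (42 x 50 x 30 mm) but its front (-x side) is missing, so it is open on that side, and it has no knob. Stays where it lies. Origin: centre of its underside. 26 g.
- rest_tray: Tray with two notched rests, 8 mm thick, crossing it at y = -28 and +28 mm. Notches 34 mm wide, centred on x = 0, floors 14 mm and horns 26 mm over the tray's underside. A leg lies in both notches along the tray's y, either way round, its axis then 20 to 23 mm over the underside. Size, walls and room inside as plain_tray. Origin: centre of its underside, 40 mm over the worktop; x along the row of trays, y towards the lid.
- plain_tray: Plain empty basswood tray 76 (x) x 124 (y) x 16 mm high, floor and walls 4 mm thick, room inside 68 x 116 mm. All four trays are fixed in the parts chest in one row along x, 78 mm apart, in any order. Origin: centre of its underside, 40 mm over the worktop; x along the row of trays, y towards the lid.
- peg_tray: Tray with one upright peg in its middle: 10 mm thick, round top 33 mm over the tray's underside. It stands on a round boss 36 mm across, top 12 mm over the underside; a ring put over the peg lies on this boss. Size, walls and room inside as plain_tray. Origin: centre of its underside, 40 mm over the worktop; x along the row of trays, y towards the lid.
- well_tray: Solid tray, size as plain_tray, with one round well in its middle, 48 mm across, its floor 4 mm over the underside. The fixed oak chest round the trays is 332 x 144 mm, rim 60 mm over the worktop; its lid is hinged on the +y rim and leans back 40 degrees from upright, top 180 mm over the worktop. Origin: centre of its underside, 40 mm over the worktop; x along the row of trays, y towards the lid.
Things that resemble listed ones, but are neither listed nor needed, are in the scene too. What is shaped like the mirror_frame but pink or red is not meant.

How it is judged:
By the outcome, as a careful person would: the job done as asked, in the order asked, and still so for the second after the job is handed in, with the robot touching nothing.
It also fails if it takes over 102 s, if anything falls off the work surface, if the arm or the gripper's body presses on something with over 40 N, if the wrist force passes 120 N, or if a joint passes its speed limit or range.

## Working session

There is one attempt and no reset: what is moved stays moved. The work goes in short steps, Python scripts to look and compute and a tool call to move; the robot and the scene stay as the last step left them, time stands still between calls to the robot, and variables do not carry over. Pictures are saved under pics/ and viewed, at most 17 in all, crops included, and the job is handed in when it is done.

Besides the shell and the picture viewer there is one more tool, called as name(argument=value, ...) on one line, values as JSON. send_rows: Moves the arm, as the interface text tells. Its arguments: {"type":"object","properties":{"plan":{"type":"array"}},"required":["plan"]}

```bash
mkdir -p pics; cat > h.py <<'E'
import numpy as np, cv2
from scipy.spatial.transform import Rotation as R
from station import *
def cap(n,f=None):
    c=get_calibration(n); im,d=capture(n)
    if f: cv2.imwrite('pics/'+f,im); np.savez('pics/'+f[:-4]+'.npz',im=im,d=d,K=c['intrinsics'],rv=np.ravel(c['rvec']),t=np.ravel(c['tvec']))
    return im,d,c
def load(f):
    z=np.load('pics/'+f+'.npz'); return z['im'],z['d'],dict(intrinsics=z['K'],rvec=z['rv'],tvec=z['t'])
def cloud(d,c):
    K=np.array(c['intrinsics']);v,u=np.mgrid[:d.shape[0],:d.shape[1]]
    P=np.stack([(u-K[0,2])/K[0,0]*d,(v-K[1,2])/K[1,1]*d,d],-1)
    r=R.from_rotvec(np.ravel(c['rvec'])).as_matrix()
    W=(P-np.ravel(c['tvec']))@r
    W[d==0]=np.nan
    return W
def ray(u,v,z,c):
    K=np.array(c['intrinsics']);r=R.from_rotvec(np.ravel(c['rvec'])).as_matrix();t=np.ravel(c['tvec'])
    o=-r.T@t; dd=r.T@np.array([(u-K[0,2])/K[0,0],(v-K[1,2])/K[1,1],1]); return o+dd*(z-o[2])/dd[2]
E
python3 - <<'E'
from h import *
for n in('top','side'):
    im,d,c=cap(n,n+'1.png'); print(n,c['intrinsics'],-R.from_rotvec(np.ravel(c['rvec'])).as_matrix().T@np.ravel(c['tvec']))
s=read_state();print(s); print(R.from_rotvec(s['eef_rot']).as_matrix().round(3))
E
```

```text
top [[411.80388926   0.         276.65544415]
 [  0.         411.80388926 206.79614653]
 [  0.           0.           1.        ]] [ 0.4763603  -0.01902573  0.87188863]
side [[398.35456353   0.         277.63976161]
 [  0.         398.35456353 212.98830478]
 [  0.           0.           1.        ]] [0.34964772 0.50739562 0.56764764]
{'time': 0.1, 'q': array([ 1.14962522e+00,  3.53568926e-01,  1.63404861e+00, -1.62588985e-05,
        1.15522091e+00, -2.40583090e-03]), 'qvel': array([ 2.63123705e-05, -1.70700213e-03, -1.66292220e-03,  2.55119375e-03,
        8.06127248e-04,  7.29535110e-04]), 'tau': array([-1.51730537e-04, -5.94906092e+01, -3.34930336e+01,  6.99646259e-02,
        1.83842797e-02, -4.43291560e-05]), 'tool_pos': array([0.25397045, 0.57058218, 0.21394977]), 'eef_rot': array([-6.52937445e-01, -3.07273810e+00,  1.91792978e-03]), 'contact_force': array([-0.40458825, -0.23455935,  0.55221861]), 'torque': array([ 0.01319618, -0.00527071, -0.00951054]), 'finger_force': 0.0, 'grip_width': 0.09205424727818262}
[[-0.914  0.407 -0.   ]
 [ 0.407  0.914 -0.001]
 [-0.    -0.001 -1.   ]]
```

View pics/top1.png

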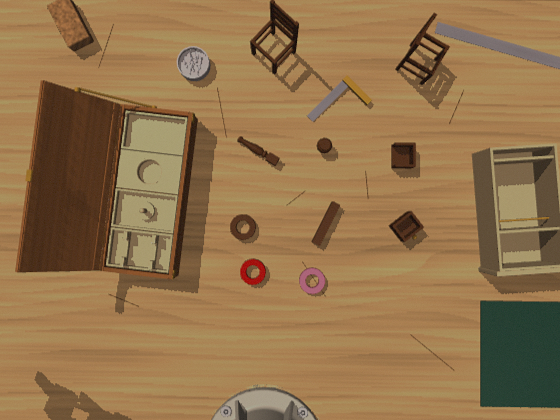

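View pics/side1.png

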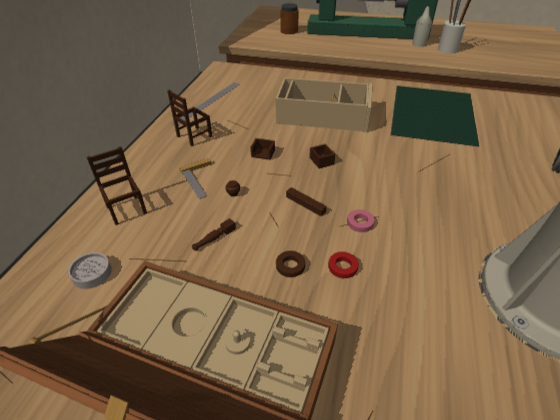

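The top view shows the chest on the left. Its trays from far to near are plain (157,130), well (148,171), peg (148,212) and rests (140,252).

Candidates, with top-view pixels:
- **Leg:** turned leg (258,151) or square blank (327,224). I choose the turned one.
- **Ring:** brown (243,228), red (253,271) or pink (312,281). I choose the brown one.
- **Foot:** (324,145).
- **Drawers:** (403,156) or (406,226). These need a close crop to tell apart.

```bash
python3 - <<'E'
from h import *
t,dt,ct=load('top1'); s,ds,cs=load('side1')
z=lambda a:cv2.resize(a,(400,300),interpolation=cv2.INTER_CUBIC)
a=np.vstack([np.hstack([z(t[126:186,363:443]),z(s[120:180,230:310])]),np.hstack([z(t[196:256,363:443]),z(s[126:186,285:365])])])
cv2.imwrite('pics/crop1.png',np.clip(a*1.8,0,255))
W=cloud(dt,ct)
# plane check & blobs: dark objects
for (u,v) in [(450,350),(350,330),(258,151),(327,224),(243,228),(324,145),(403,156),(406,226),(157,130),(148,171),(148,212)]:
    print((u,v),W[v,u].round(4), t[v,u])
h=W[...,2]; g=t.max(2)
m=((g<95)&(h>0.004)&(h<0.05)).astype(np.uint8)
m[:,:225]=0; m[:120]=0;m[300:]=0;m[:,440:]=0
n,l,st,ce=cv2.connectedComponentsWithStats(m)
for i in range(1,n):
    if st[i,4]>60:
        P=W[l==i]; q=P[P[:,2]>0.005][:,:2]
        r=cv2.minAreaRect((q*1000).astype(np.float32)); print(st[i],ce[i].round(1),[np.round(x,1) for x in r],'z95',np.nanpercentile(P[:,2],95).round(4))
E
```

```text
(450, 350) [ 2.048e-01 -3.867e-01 -3.000e-04] [ 91 138 169]
(350, 330) [ 0.244 -0.176  0.002] [ 83 129 169]
(258, 151) [0.6158 0.0221 0.0152] [27 47 76]
(327, 224) [ 0.4655 -0.1233  0.0185] [32 51 85]
(243, 228) [0.4543 0.0519 0.0007] [ 83 130 170]
(324, 145) [ 0.6273 -0.1137  0.032 ] [30 51 84]
(403, 156) [ 0.6111 -0.2836  0.0059] [31 48 83]
(406, 226) [ 0.4636 -0.2913  0.0044] [15 27 53]
(157, 130) [0.6501 0.2247 0.047 ] [118 160 169]
(148, 171) [0.5674 0.2421 0.0432] [112 156 168]
(148, 212) [0.4846 0.2364 0.0551] [ 74 102 124]
[238 137  41  29 307] [259.4 151. ] [array([618.2,  22.9]), array([93.2, 16.5]), np.float64(59.1)] z95 0.0202
[317 138  15  15 177] [324.  145.1] [array([ 628.5, -114.7]), array([29.2, 28.8]), np.float64(56.9)] z95 0.0322
[392 143  24  25 523] [403.9 155.1] [array([ 610.6, -280.1]), array([48.7, 43.7]), np.float64(0.1)] z95 0.0316
[312 202  28  43 409] [325.5 222.7] [array([ 467.5, -120.5]), array([18.5, 93.8]), np.float64(63.9)] z95 0.0209
[389 211  34  31 559] [406.  226.1] [array([ 461. , -288.4]), array([51.4, 49.6]), np.float64(39.1)] z95 0.0317
[231 215  25  25 344] [242.7 226.8] [array([456.7,  50.9]), array([49.9, 50.1]), np.float64(0.8)] z95 0.0168[ WARN:0@0.696] global loadsave.cpp:1063 imwrite_ Unsupported depth image for selected encoder is fallbacked to CV_8U.
```

View pics/crop1.png

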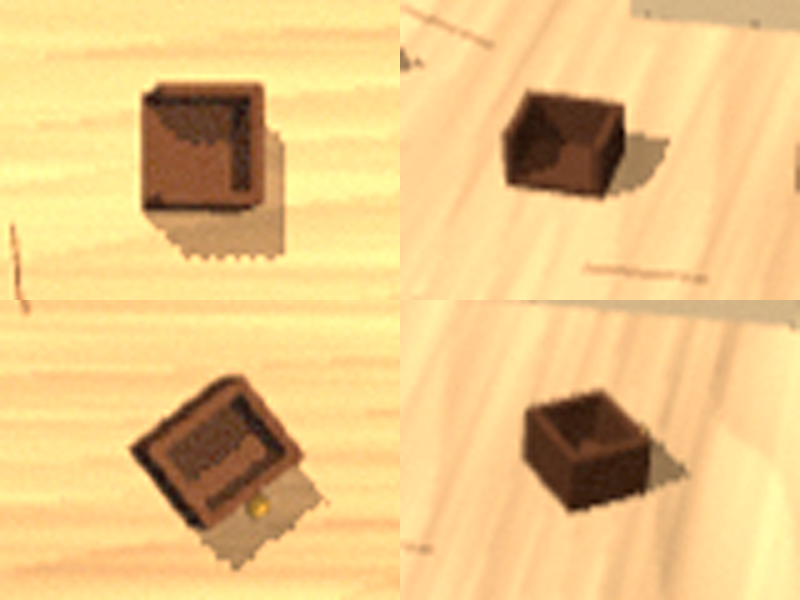

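The crop shows the knobbed, closed drawer at top (406,226), with its brass knob at (414,237). The shell, open at the front, is at (403,156). Next I measure everything precisely.

```bash
python3 - <<'E'
from h import *
for nm in('top','side'):
    im,d,c=load(nm+'1'); W=cloud(d,c); X,Y,h=W[...,0],W[...,1],W[...,2]
    hsv=cv2.cvtColor(im,cv2.COLOR_BGR2HSV)
    # chest trays: cream = low saturation
    box=(X>.33)&(X<.73)&(Y>.13)&(Y<.36)&(h>.036)&(h<.085)
    m=box&(hsv[...,1]<110)&(hsv[...,2]>90)
    m=cv2.morphologyEx(m.astype(np.uint8),cv2.MORPH_OPEN,np.ones((3,3)))>0
    r=cv2.minAreaRect((W[m][:,:2]*1000).astype(np.float32)); print(nm,'trays',[np.round(x,1) for x in r],m.sum(),np.nanpercentile(h[m],[5,50,95]).round(4))
    m2=box&(h>.056)&(hsv[...,1]>=110)
    r2=cv2.minAreaRect((W[m2][:,:2]*1000).astype(np.float32)); print(nm,'rim',[np.round(x,1) for x in r2],m2.sum())
    m3=m&(h>.068); print(' peg top',W[m3].mean(0).round(4),m3.sum())
    # well floor: component low near well
    def rect(x,y,rad,lo,hi=.06):
        k=(np.hypot(X-x,Y-y)<rad)&(h>lo)&(h<hi)&(im.max(2)<110)
        P=W[k]; r=cv2.minAreaRect((P[:,:2]*1000).astype(np.float32)); cc,rad=cv2.minEnclosingCircle((P[:,:2]*1000).astype(np.float32))
        return [np.round(x,1) for x in r],'circ',np.round(cc,1),round(rad,1),'z95',np.percentile(P[:,2],95).round(4)
    for n,a in dict(leg=(.618,.023,.06,.004),drawer=(.461,-.288,.05,.024),ring=(.457,.051,.04,.008),foot=(.628,-.115,.03,.012)).items(): print(n,*rect(*a))
    k=(hsv[...,1]>140)&(im[...,2]>100)&(np.hypot(X-.44,Y+.31)<.06)&(hsv[...,0]>18)
    k=(np.hypot(X-.44,Y+.306)<.02)&(h>.006)&(im.max(2)>80)
    print('knob',W[k].mean(0).round(4) if k.any() else None,k.sum())
E
```

```text
top trays [array([525.8, 241.6]), array([127.7, 314.2]), np.float64(84.2)] 9149 [0.0428 0.0463 0.0586]
top rim [array([531.2, 251. ]), array([169.8, 338.5]), np.float64(84.1)] 4927
 peg top [0.4447 0.2463 0.0704] 38
leg [array([618.9,  23.1]), array([94.5, 17.1]), np.float64(58.8)] circ [617.9  23.7] 47.5 z95 0.0202
drawer [array([ 464.1, -286.2]), array([42.7, 50. ]), np.float64(37.8)] circ [ 464.  -286.8] 31.6 z95 0.0325
ring [array([458.2,  51.7]), array([50.3, 51.5]), np.float64(45.9)] circ [457.8  52.2] 26.7 z95 0.0168
foot [array([ 628.6, -114.7]), array([29.2, 29.3]), np.float64(2.4)] circ [ 629.4 -114.9] 15.6 z95 0.0322
knob [ 0.4461 -0.2992  0.0225] 32
side trays [array([526.2, 238.2]), array([128.3, 311.7]), np.float64(84.0)] 16057 [0.0435 0.0462 0.058 ]
side rim [array([529.5, 246.7]), array([166.7, 338.2]), np.float64(84.0)] 6087
 peg top [0.4639 0.2449 0.0707] 56
leg [array([617.2,  21.2]), array([95.7, 18.9]), np.float64(59.2)] circ [614.9  22.5] 48.2 z95 0.0194
drawer [array([ 461.9, -287.7]), array([42.7, 49.8]), np.float64(39.5)] circ [ 462.1 -287.5] 30.9 z95 0.0323
ring [array([455.5,  51.5]), array([51.4, 51. ]), np.float64(17.1)] circ [455.2  50.9] 27.1 z95 0.0161
foot [array([ 625. , -113.7]), array([28.9, 24.1]), np.float64(52.8)] circ [ 625.8 -114.7] 14.9 z95 0.0316
knob [ 0.4496 -0.3067  0.0303] 10
```

```bash
cat >> h.py <<'E'
def plan(wps, cmd=None):
    "waypoints (x,y,z mm, yaw deg of tool y) -> one tool-frame delta (5 equal rows) per call"
    s=read_state(); p=np.array(s['tool_pos']);o=R.from_rotvec(s['eef_rot'])
    y=o.as_matrix()[:,1]; print('t',round(s['time'],2),'pos',(p*1000).round(1),'yaw',np.degrees(np.arctan2(y[1],y[0])).round(1),'grip',round(s['grip_width']*1000,1),'F',np.round(s['contact_force'],1),'ff',round(s['finger_force'],1))
    for x,yy,z,a in wps:
        T=np.array([x,yy,z])/1000
        a=np.radians(a);Y=np.array([np.cos(a),np.sin(a),0]);Z=np.array([0,0,-1.]);O=R.from_matrix(np.stack([np.cross(Y,Z),Y,Z],1))
        dr=(o.inv()*O).as_rotvec(); n=max(1,int(np.ceil(np.linalg.norm(T-p)/.245)),int(np.ceil(np.linalg.norm(dr)/.74)))
        for i in range(n):
            f=1/(n-i); rv=((o.inv()*O).as_rotvec()*f).round(3); t=(o.inv().apply(T-p)*f).round(4)
            print(list(map(float,rv)),list(map(float,t))); p=p+o.apply(t); o=o*R.from_rotvec(rv)
E
python3 - <<'E'
from h import *
plan([(618.5,23,120,-31),(618.5,23,3,-31)])
E
```

```text
t 0.1 pos [254.  570.6 213.9] yaw 66.0 grip 92.1 F [-0.4 -0.2  0.6] ff 0.0
[-0.0, 0.0, 0.564] [-0.1852, -0.1173, 0.0315]
[-0.0, 0.001, 0.565] [-0.2193, -0.0001, 0.0314]
[-0.001, 0.0, 0.564] [-0.1853, 0.1173, 0.0313]
[0.0, 0.0, 0.0] [0.0001, -0.0001, 0.117]
```

send_rows(plan=[0, 0, 0.564, -0.185, -0.117, -0.01, 0.06, 0, 0, 0.564, -0.185, -0.117, -0.01, 0.06, 0, 0, 0.564, -0.185, -0.117, -0.01, 0.06, 0, 0, 0.564, -0.185, -0.117, -0.01, 0.06, 0, 0, 0.564, -0.185, -0.117, -0.01, 0.06])

```text
time: 0.6
tool_pos: [0.377, 0.3855, 0.2246]
eef_rot: [1.49, 2.765, -0.002]
contact_force: [-0.3, 0.1, -0.3]
grip_width: 0.0602
finger_force: 0.0
```

send_rows(plan=[0, 0, 0.565, -0.219, 0, 0.0, 0.06, 0, 0, 0.565, -0.219, 0, 0.0, 0.06, 0, 0, 0.565, -0.219, 0, 0.0, 0.06, 0, 0, 0.565, -0.219, 0, 0.0, 0.06, 0, 0, 0.565, -0.219, 0, 0.0, 0.06])

```text
time: 1.1
tool_pos: [0.4987, 0.2032, 0.2244]
eef_rot: [2.202, 2.239, -0.001]
contact_force: [0.3, 0.7, 0.2]
grip_width: 0.06
finger_force: 0.0
```

send_rows(plan=[0, 0, 0.564, -0.185, 0.117, 0.07, 0.05, 0, 0, 0.564, -0.185, 0.117, 0.07, 0.05, 0, 0, 0.564, -0.185, 0.117, 0.07, 0.05, 0, 0, 0.564, -0.185, 0.117, 0.07, 0.05, 0, 0, 0.564, -0.185, 0.117, 0.07, 0.05])

```text
time: 1.6
tool_pos: [0.6191, 0.0214, 0.153]
eef_rot: [-2.738, -1.539, 0.002]
contact_force: [0.3, 0.4, -0.5]
grip_width: 0.05
finger_force: 0.0
```

```bash
python3 - <<'E'
from h import *
cap('wrist','w1.png')
plan([(618.5,23,90,-31),(618.5,23,3,-31)])
E
```

```text
t 1.65 pos [620.2  19.1 151.9] yaw -31.2 grip 50.0 F [ 1.  -1.6 -0.3] ff 0.0
[-0.0, 0.002, -0.003] [0.0026, -0.0035, 0.0619]
[-0.0, 0.0, -0.0] [0.0, -0.0, 0.087]
```

View pics/w1.png

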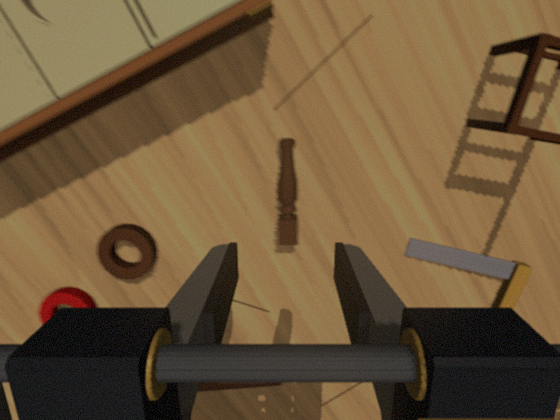

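The wrist view shows the turned leg at (288,190), midway between the fingers and at right angles to the closing line. The block end is nearer. I'll refine its position from this depth frame, then descend.

```bash
python3 - <<'E'
from h import *
im,d,c=load('w1');W=cloud(d,c)
k=np.zeros(d.shape,bool);k[130:250,265:312]=1;k&=im.max(2)<100;k&=W[...,2]>.004
P=W[k];print([np.round(x,1) for x in cv2.minAreaRect((P[:,:2]*1000).astype(np.float32))],np.percentile(P[:,2],95))
plan([(618.5,23,60,-31),(618.5,23,3,-31)])
E
```

```text
[array([620.6,  21.4]), array([95.2, 16.6]), np.float64(58.3)] 0.01957804525777116
t 1.65 pos [620.2  19.1 151.9] yaw -31.2 grip 50.0 F [ 1.  -1.6 -0.3] ff 0.0
[-0.0, 0.002, -0.003] [0.0027, -0.0035, 0.0919]
[-0.0, 0.0, -0.0] [-0.0, -0.0, 0.057]
```

send_rows(plan=[0, 0, 0, 0, 0, 0.05, 0.05, 0, 0, 0, 0, 0, 0.085, 0.05, 0, 0, 0, 0, 0, 0.11, 0.05, 0, 0, 0, 0, 0, 0.125, 0.05, 0, 0, 0, 0, 0, 0.125, 0.05])

```text
time: 2.15
tool_pos: [0.6167, 0.0245, 0.0276]
eef_rot: [-2.733, -1.547, 0.005]
contact_force: [0.1, 0.1, -0.1]
grip_width: 0.0503
finger_force: 0.0
```

```bash
python3 - <<'E'
from h import *
plan([(619,22.5,3,-31)])
E
```

```text
t 2.15 pos [616.7  24.5  27.6] yaw -31.0 grip 50.3 F [ 0.1  0.1 -0.1] ff 0.0
[-0.003, 0.002, 0.0] [-0.0005, 0.0031, 0.0246]
```

send_rows(plan=[0, 0, 0, 0, 0.002, 0.012, 0.05, 0, 0, 0, 0, 0.002, 0.02, 0.05, 0, 0, 0, 0, 0.002, 0.024, 0.05, 0, 0, 0, 0, 0.002, 0.024, 0.04, 0, 0, 0, 0, 0.002, 0.024, 0.035])

```text
time: 2.65
tool_pos: [0.6202, 0.0234, 0.0059]
eef_rot: [2.734, 1.547, 0.001]
contact_force: [0.2, 1.1, -0.1]
grip_width: 0.0365
finger_force: 0.0
```

send_rows(plan=[0, 0, 0, 0, 0, 0, 0.02, 0, 0, 0, 0, 0, 0, 0.008, 0, 0, 0, 0, 0, 0, 0.008, 0, 0, 0, 0, 0, 0, 0.008, 0, 0, 0, 0, 0, 0, 0.008])

```text
time: 3.15
tool_pos: [0.6203, 0.0234, 0.0059]
eef_rot: [2.734, 1.547, 0.001]
contact_force: [-0.3, 0.0, 2.5]
grip_width: 0.0171
finger_force: 30.0
```

send_rows(plan=[0, 0, 0, 0, 0, -0.01, 0.008, 0, 0, 0, 0, 0, -0.04, 0.008, 0, 0, 0, 0, 0, -0.08, 0.008, 0, 0, 0, 0, 0, -0.11, 0.008, 0, 0, 0, 0, 0, -0.11, 0.008])

```text
time: 3.65
tool_pos: [0.6229, 0.0235, 0.1207]
eef_rot: [2.731, 1.545, 0.011]
contact_force: [0.5, 0.1, -0.1]
grip_width: 0.017
finger_force: 30.0
```

```bash
python3 - <<'E'
from h import *
cap('wrist','w2.png')
plan([(409.6,252.1,130,-6),(409.6,252.1,75,-6),(409.6,252.1,54,-6)])
E
```

```text
t 3.7 pos [621.5  23.4 118.3] yaw -31.0 grip 16.8 F [ 0.6 -0.1 -0. ] ff 30.0
[0.002, -0.001, -0.218] [0.0435, -0.1497, -0.0063]
[0.002, -0.001, -0.218] [0.0748, -0.1368, -0.0061]
[0.0, 0.0, -0.0] [0.0, 0.0, 0.055]
[0.0, 0.0, -0.0] [0.0, 0.0, 0.021]
```

View pics/w2.png

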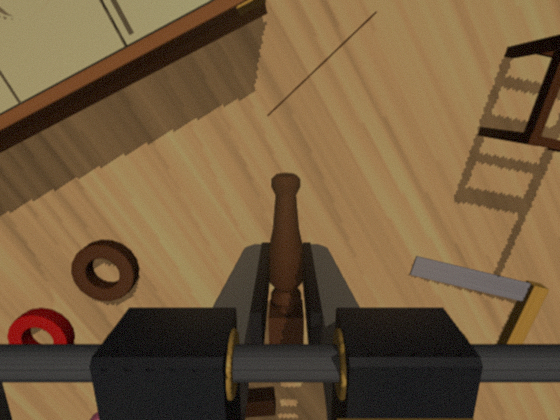

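The leg is held level at the swell, with a 17 mm grip. Now I carry it to the rests.

send_rows(plan=[0, 0, -0.218, 0.0435, -0.1497, -0.008, 0.008, 0, 0, -0.218, 0.0435, -0.1497, -0.008, 0.008, 0, 0, -0.218, 0.0435, -0.1497, -0.008, 0.008, 0, 0, -0.218, 0.0435, -0.1497, -0.008, 0.008, 0, 0, -0.218, 0.0435, -0.1497, -0.008, 0.008])

```text
time: 4.2
tool_pos: [0.5128, 0.1385, 0.1229]
eef_rot: [-2.547, -1.838, 0.002]
contact_force: [0.5, 0.0, -0.3]
grip_width: 0.0169
finger_force: 30.0
```

send_rows(plan=[0, 0, -0.218, 0.0748, -0.1368, -0.006, 0.008, 0, 0, -0.218, 0.0748, -0.1368, -0.006, 0.008, 0, 0, -0.218, 0.0748, -0.1368, -0.006, 0.008, 0, 0, -0.218, 0.0748, -0.1368, -0.006, 0.008, 0, 0, -0.218, 0.0748, -0.1368, -0.006, 0.008])

```text
time: 4.7
tool_pos: [0.4085, 0.2524, 0.1293]
eef_rot: [2.333, 2.104, -0.0]
contact_force: [-0.1, 0.2, -0.6]
grip_width: 0.017
finger_force: 30.0
```

```bash
python3 - <<'E'
from h import *
im,d,c=cap('wrist','w3.png')
W=cloud(d,c);X,Y,h=W[...,0],W[...,1],W[...,2]
k=(h>.069)&(h<.076)&(np.hypot(X-.487,Y-.244)<.03);print('peg',W[k].mean(0),k.sum())
plan([(409.6,252.1,75,-6),(409.6,252.1,60,-6)])
E
```

```text
peg [0.48780505 0.24339141 0.07210394] 166
t 4.75 pos [409.1 251.7 129.3] yaw -6.0 grip 16.8 F [-0.3 -1.3  0.2] ff 30.0
[0.0, 0.0, 0.0] [0.0004, 0.0004, 0.0543]
[0.0, 0.0, 0.0] [0.0, -0.0, 0.015]
```

View pics/w3.png

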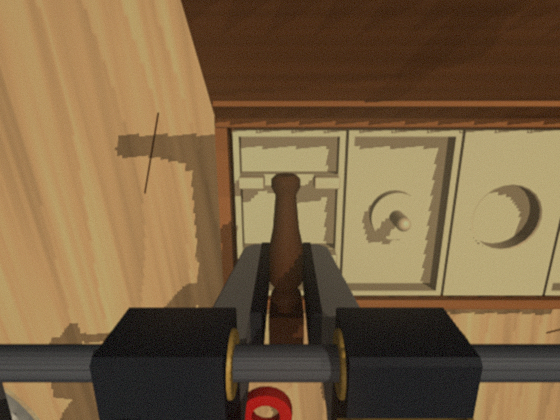

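The leg lines up with the notches (286,182), and the peg measures (487.8, 243.4) against a predicted (487.2, 244.0), so the chest pose is good. I lower it slowly.

send_rows(plan=[0, 0, 0, 0, 0, 0.025, 0.008, 0, 0, 0, 0, 0, 0.045, 0.008, 0, 0, 0, 0, 0, 0.055, 0.008, 0, 0, 0, 0, 0, 0.06, 0.008, 0, 0, 0, 0, 0, 0.062, 0.008])

```text
time: 5.25
tool_pos: [0.4088, 0.2514, 0.0673]
eef_rot: [2.336, 2.1, -0.001]
contact_force: [-0.4, 0.0, 0.2]
grip_width: 0.017
finger_force: 30.0
```

send_rows(plan=[0, 0, 0, 0, 0, 0.001, 0.008, 0, 0, 0, 0, 0, 0.002, 0.008, 0, 0, 0, 0, 0, 0.003, 0.008, 0, 0, 0, 0, 0, 0.004, 0.008, 0, 0, 0, 0, 0, 0.004, 0.008])

```text
time: 5.75
tool_pos: [0.4081, 0.2522, 0.0637]
eef_rot: [2.335, 2.102, 0.0]
contact_force: [-0.6, -0.1, -0.3]
grip_width: 0.0171
finger_force: 30.0
```

```bash
python3 - <<'E'
from h import *
plan([])
E
```

```text
t 5.75 pos [408.1 252.2  63.7] yaw -6.0 grip 17.1 F [-0.6 -0.1 -0.3] ff 30.0
```

Next I step down in 1 mm increments until contact.

send_rows(plan=[0, 0, 0, 0, 0, 0.001, 0.008, 0, 0, 0, 0, 0, 0.0015, 0.008, 0, 0, 0, 0, 0, 0.002, 0.008, 0, 0, 0, 0, 0, 0.0025, 0.008, 0, 0, 0, 0, 0, 0.0025, 0.008])

```text
time: 6.25
tool_pos: [0.408, 0.2521, 0.061]
eef_rot: [-2.335, -2.102, 0.0]
contact_force: [0.2, -0.1, -0.5]
grip_width: 0.0167
finger_force: 30.0
```

send_rows(plan=[0, 0, 0, 0, 0, 0.0005, 0.008, 0, 0, 0, 0, 0, 0.001, 0.008, 0, 0, 0, 0, 0, 0.0015, 0.008, 0, 0, 0, 0, 0, 0.002, 0.008, 0, 0, 0, 0, 0, 0.002, 0.008])

```text
time: 6.75
tool_pos: [0.4082, 0.2522, 0.0592]
eef_rot: [-2.335, -2.102, -0.0]
contact_force: [-0.7, 0.2, 4.2]
grip_width: 0.0169
finger_force: 30.0
```

Contact at z=59, as expected. I release partway, then rise.

send_rows(plan=[0, 0, 0, 0, 0, 0.0005, 0.012, 0, 0, 0, 0, 0, 0.0005, 0.019, 0, 0, 0, 0, 0, 0.0005, 0.022, 0, 0, 0, 0, 0, 0.0005, 0.026, 0, 0, 0, 0, 0, 0.0005, 0.029])

```text
time: 7.25
tool_pos: [0.408, 0.252, 0.0585]
eef_rot: [2.335, 2.102, -0.0]
contact_force: [0.6, -0.6, -0.8]
grip_width: 0.0286
finger_force: 0.0
```

send_rows(plan=[0, 0, 0, 0, 0, -0.002, 0.029, 0, 0, 0, 0, 0, -0.012, 0.029, 0, 0, 0, 0, 0, -0.035, 0.029, 0, 0, 0, 0, 0, -0.075, 0.029, 0, 0, 0, 0, 0, -0.12, 0.03])

```text
time: 7.75
tool_pos: [0.4073, 0.2516, 0.1798]
eef_rot: [-2.335, -2.102, 0.003]
contact_force: [0.6, 1.4, 0.3]
grip_width: 0.0299
finger_force: 0.0
```

```bash
python3 - <<'E'
from h import *
cap('wrist','w4.png')
plan([(462.5,-287,130,-51),(462.5,-287,6,-51)])
E
```

```text
t 7.8 pos [410.9 253.8 187.2] yaw -6.0 grip 30.1 F [3.  2.5 6.4] ff 0.0
[0.001, -0.003, 0.262] [-0.1776, 0.0359, 0.0184]
[0.002, -0.002, 0.262] [-0.1622, 0.0806, 0.0188]
[0.001, -0.003, 0.261] [-0.1356, 0.12, 0.019]
[0.0, 0.0, 0.0] [-0.0, -0.0001, 0.124]
```

View pics/w4.png

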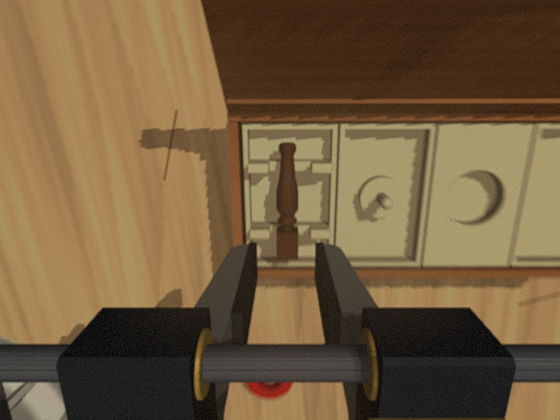

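The leg at (287,200) lies across both notches. Next the drawer.

send_rows(plan=[0, 0, 0.262, -0.178, 0.036, 0.016, 0.05, 0, 0, 0.262, -0.178, 0.036, 0.016, 0.05, 0, 0, 0.262, -0.178, 0.036, 0.016, 0.05, 0, 0, 0.262, -0.178, 0.036, 0.016, 0.05, 0, 0, 0.262, -0.178, 0.036, 0.016, 0.05])

```text
time: 8.3
tool_pos: [0.4251, 0.0682, 0.1629]
eef_rot: [2.592, 1.774, -0.0]
contact_force: [0.0, 0.4, 0.9]
grip_width: 0.0499
finger_force: 0.0
```

send_rows(plan=[0, 0, 0.262, -0.162, 0.081, 0.017, 0.075, 0, 0, 0.262, -0.162, 0.081, 0.017, 0.075, 0, 0, 0.262, -0.162, 0.081, 0.017, 0.075, 0, 0, 0.262, -0.162, 0.081, 0.017, 0.075, 0, 0, 0.262, -0.162, 0.081, 0.017, 0.075])

```text
time: 8.8
tool_pos: [0.4435, -0.1116, 0.1459]
eef_rot: [2.801, 1.42, 0.001]
contact_force: [0.8, 0.8, -0.5]
grip_width: 0.0753
finger_force: 0.0
```

send_rows(plan=[0, 0, 0.261, -0.136, 0.12, 0.019, 0.08, 0, 0, 0.261, -0.136, 0.12, 0.019, 0.08, 0, 0, 0.261, -0.136, 0.12, 0.019, 0.08, 0, 0, 0.261, -0.136, 0.12, 0.019, 0.08, 0, 0, 0.261, -0.136, 0.12, 0.019, 0.08])

```text
time: 9.3
tool_pos: [0.4609, -0.2919, 0.1267]
eef_rot: [2.961, 1.045, 0.001]
contact_force: [0.2, 1.1, -0.1]
grip_width: 0.0801
finger_force: 0.0
```

```bash
python3 - <<'E'
from h import *
im,d,c=cap('wrist','w5.png');W=cloud(d,c);X,Y,h=W[...,0],W[...,1],W[...,2]
k=(np.hypot(X-.4625,Y+.287)<.05)&(h>.024)&(h<.036)&(im.max(2)<110)
print([np.round(x,1) for x in cv2.minAreaRect((W[k][:,:2]*1000).astype(np.float32))],k.sum())
plan([(462.5,-287,60,-51.4),(462.5,-287,6,-51.4)])
E
```

```text
[array([ 464.8, -288.4]), array([42.4, 49.9]), np.float64(38.7)] 1600
t 9.35 pos [ 460.2 -289.8  126.6] yaw -51.1 grip 80.3 F [-0.2  0.4  0.1] ff 0.0
[-0.0, -0.0, 0.005] [0.0035, -0.0008, 0.0666]
[-0.0, -0.0, 0.0] [0.0, 0.0, 0.054]
```

View pics/w5.png

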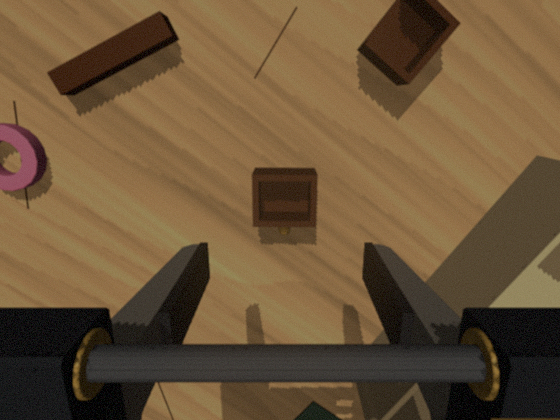

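The wrist view shows the knobbed drawer square between the fingers at (285,197), with its knob at (285,231). I descend and grip.

send_rows(plan=[0, 0, 0.005, 0.004, 0, 0.04, 0.08, 0, 0, 0.005, 0.004, 0, 0.08, 0.08, 0, 0, 0.005, 0.004, 0, 0.105, 0.08, 0, 0, 0.005, 0.004, 0, 0.118, 0.08, 0, 0, 0.005, 0.004, 0, 0.119, 0.075])

```text
time: 9.85
tool_pos: [0.4624, -0.2851, 0.0067]
eef_rot: [-2.961, -1.043, 0.002]
contact_force: [0.5, 0.3, 1.1]
grip_width: 0.0755
finger_force: 0.0
```

send_rows(plan=[0, 0, 0, 0, 0, 0, 0.065, 0, 0, 0, 0, 0, 0, 0.055, 0, 0, 0, 0, 0, 0, 0.045, 0, 0, 0, 0, 0, 0, 0.04, 0, 0, 0, 0, 0, 0, 0.04])

```text
time: 10.35
tool_pos: [0.4637, -0.2875, 0.0088]
eef_rot: [2.963, 1.04, 0.002]
contact_force: [0.3, 1.8, 7.6]
grip_width: 0.0499
finger_force: 30.0
```

send_rows(plan=[0, 0, 0, 0, 0, -0.005, 0.04, 0, 0, 0, 0, 0, -0.03, 0.04, 0, 0, 0, 0, 0, -0.07, 0.04, 0, 0, 0, 0, 0, -0.11, 0.04, 0, 0, 0, 0, 0, -0.12, 0.04])

```text
time: 10.85
tool_pos: [0.4648, -0.2884, 0.1321]
eef_rot: [2.959, 1.039, 0.006]
contact_force: [0.4, -0.6, -0.2]
grip_width: 0.0498
finger_force: 30.0
```

```bash
python3 - <<'E'
from h import *
im,d,c=cap('wrist','w6.png')
plan([(500,0,135,-73),(648.4,227.3,135,-95.9),(648.4,227.3,55,-95.9)])
E
```

```text
t 10.9 pos [ 464.7 -288.3  131.7] yaw -51.3 grip 49.5 F [ 0.1 -0.   1.1] ff 30.0
[0.003, -0.002, 0.189] [0.1039, -0.1015, -0.002]
[0.003, -0.001, 0.19] [0.083, -0.1191, -0.0019]
[-0.0, 0.0, 0.2] [0.1042, -0.087, 0.0001]
[-0.0, 0.0, 0.2] [0.0848, -0.106, 0.0]
[-0.0, 0.0, -0.0] [-0.0, 0.0, 0.08]
```

View pics/w6.png

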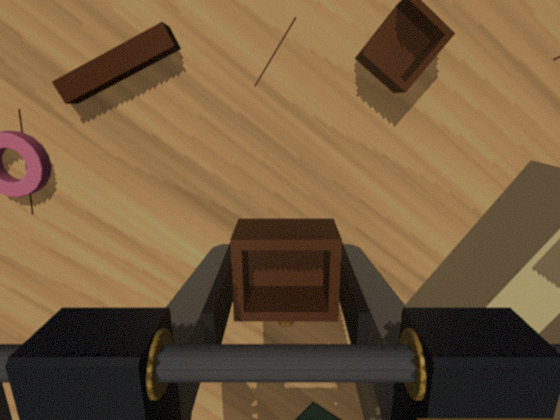

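The drawer is held level, with the knob free at (286,322). Now to the plain tray.

send_rows(plan=[0, 0, 0.189, 0.104, -0.1015, -0.003, 0.04, 0, 0, 0.189, 0.104, -0.1015, -0.003, 0.04, 0, 0, 0.189, 0.104, -0.1015, -0.003, 0.04, 0, 0, 0.189, 0.104, -0.1015, -0.003, 0.04, 0, 0, 0.189, 0.104, -0.1015, -0.003, 0.04])

```text
time: 11.4
tool_pos: [0.48, -0.1417, 0.1297]
eef_rot: [-3.047, -0.761, 0.002]
contact_force: [0.3, -0.1, 0.6]
grip_width: 0.05
finger_force: 30.0
```

send_rows(plan=[0, 0, 0.19, 0.083, -0.119, -0.003, 0.04, 0, 0, 0.19, 0.083, -0.119, -0.003, 0.04, 0, 0, 0.19, 0.083, -0.119, -0.003, 0.04, 0, 0, 0.19, 0.083, -0.119, -0.003, 0.04, 0, 0, 0.19, 0.083, -0.119, -0.003, 0.04])

```text
time: 11.9
tool_pos: [0.4981, 0.001, 0.133]
eef_rot: [3.106, 0.467, -0.001]
contact_force: [0.2, -0.3, -0.4]
grip_width: 0.05
finger_force: 30.0
```

send_rows(plan=[0, 0, 0.2, 0.104, -0.087, 0, 0.04, 0, 0, 0.2, 0.104, -0.087, 0, 0.04, 0, 0, 0.2, 0.104, -0.087, 0, 0.04, 0, 0, 0.2, 0.104, -0.087, 0, 0.04, 0, 0, 0.2, 0.104, -0.087, 0, 0.04])

```text
time: 12.4
tool_pos: [0.5721, 0.113, 0.1327]
eef_rot: [3.137, 0.151, -0.002]
contact_force: [-1.1, -0.2, -0.2]
grip_width: 0.05
finger_force: 30.0
```

send_rows(plan=[0, 0, 0.2, 0.085, -0.106, 0, 0.04, 0, 0, 0.2, 0.085, -0.106, 0, 0.04, 0, 0, 0.2, 0.085, -0.106, 0, 0.04, 0, 0, 0.2, 0.085, -0.106, 0, 0.04, 0, 0, 0.2, 0.085, -0.106, 0, 0.04])

```text
time: 12.9
tool_pos: [0.646, 0.2262, 0.1328]
eef_rot: [3.136, -0.163, -0.003]
contact_force: [-0.1, 0.2, -0.1]
grip_width: 0.0497
finger_force: 30.0
```

```bash
python3 - <<'E'
from h import *
plan([(648.4,227.3,62,-95.9)])
E
```

```text
t 12.9 pos [646.  226.2 132.8] yaw -96.0 grip 49.7 F [-0.1  0.2 -0.1] ff 30.0
[0.001, 0.002, -0.001] [0.0024, -0.0014, 0.0708]
```

send_rows(plan=[0, 0, 0, 0.002, -0.001, 0.025, 0.04, 0, 0, 0, 0.002, -0.001, 0.045, 0.04, 0, 0, 0, 0.002, -0.001, 0.06, 0.04, 0, 0, 0, 0.002, -0.001, 0.068, 0.04, 0, 0, 0, 0.002, -0.001, 0.071, 0.04])

```text
time: 13.4
tool_pos: [0.648, 0.228, 0.0619]
eef_rot: [3.137, -0.163, -0.002]
contact_force: [0.1, 0.3, -0.4]
grip_width: 0.0497
finger_force: 30.0
```

send_rows(plan=[0, 0, 0, 0, 0, 0.002, 0.04, 0, 0, 0, 0, 0, 0.004, 0.04, 0, 0, 0, 0, 0, 0.005, 0.04, 0, 0, 0, 0, 0, 0.006, 0.04, 0, 0, 0, 0, 0, 0.006, 0.04])

```text
time: 13.9
tool_pos: [0.6487, 0.2295, 0.0567]
eef_rot: [-3.137, 0.162, -0.0]
contact_force: [0.2, -0.4, -1.1]
grip_width: 0.0501
finger_force: 30.0
```

```bash
python3 - <<'E'
from h import *
cap('side','s2.png'); plan([])
E
```

```text
t 13.95 pos [648.7 229.5  56.7] yaw -95.9 grip 49.7 F [ 0.3 -0.2 -0.7] ff 30.0
```

View pics/s2.png

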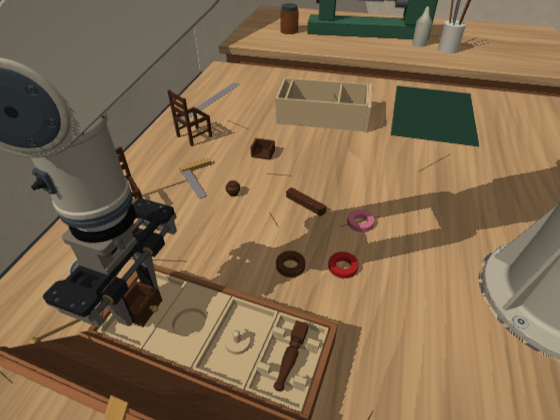

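The side view shows the drawer over the plain tray (142,300) and the leg in its rests (293,355). I lower it the last 4 mm.

send_rows(plan=[0, 0, 0, 0, 0, 0.001, 0.04, 0, 0, 0, 0, 0, 0.0015, 0.04, 0, 0, 0, 0, 0, 0.002, 0.04, 0, 0, 0, 0, 0, 0.0025, 0.04, 0, 0, 0, 0, 0, 0.003, 0.04])

```text
time: 14.45
tool_pos: [0.6487, 0.2293, 0.0535]
eef_rot: [3.137, -0.162, 0.0]
contact_force: [0.2, 0.4, 0.2]
grip_width: 0.0498
finger_force: 30.0
```

send_rows(plan=[0, 0, 0, 0, 0, 0.0004, 0.04, 0, 0, 0, 0, 0, 0.0008, 0.04, 0, 0, 0, 0, 0, 0.0012, 0.04, 0, 0, 0, 0, 0, 0.0015, 0.04, 0, 0, 0, 0, 0, 0.0015, 0.04])

```text
time: 14.95
tool_pos: [0.6487, 0.2293, 0.0528]
eef_rot: [3.137, -0.162, 0.0]
contact_force: [-2.3, 0.5, 5.9]
grip_width: 0.0499
finger_force: 30.0
```

Contact. I open to 66 mm, rise, and head for the brown ring.

send_rows(plan=[0, 0, 0, 0, 0, 0, 0.05, 0, 0, 0, 0, 0, 0, 0.054, 0, 0, 0, 0, 0, 0, 0.06, 0, 0, 0, 0, 0, 0, 0.066, 0, 0, 0, 0, 0, 0, 0.066])

```text
time: 15.45
tool_pos: [0.6486, 0.2293, 0.0519]
eef_rot: [3.137, -0.162, -0.0]
contact_force: [0.7, 0.0, -0.5]
grip_width: 0.0657
finger_force: 0.0
```

send_rows(plan=[0, 0, 0, 0, 0, -0.004, 0.066, 0, 0, 0, 0, 0, -0.02, 0.066, 0, 0, 0, 0, 0, -0.05, 0.066, 0, 0, 0, 0, 0, -0.09, 0.066, 0, 0, 0, 0, 0, -0.09, 0.066])

```text
time: 15.95
tool_pos: [0.6523, 0.2306, 0.1494]
eef_rot: [-3.134, 0.162, -0.015]
contact_force: [-0.5, 0.6, 1.8]
grip_width: 0.066
finger_force: 0.0
```

```bash
python3 - <<'E'
from h import *
plan([(457,51.5,125,-95.9),(457,51.5,6,-95.9)])
E
```

```text
t 15.95 pos [652.3 230.6 149.4] yaw -95.9 grip 66.0 F [-0.5  0.6  1.8] ff 0.0
[-0.002, -0.005, -0.0] [-0.088, 0.0992, 0.011]
[-0.002, -0.004, -0.0] [-0.088, 0.0992, 0.0116]
[-0.0, -0.0, -0.0] [-0.0, 0.0, 0.119]
```

send_rows(plan=[0, 0, 0, -0.086, 0.098, 0.0, 0.075, 0, 0, 0, -0.086, 0.098, 0.0, 0.075, 0, 0, 0, -0.086, 0.098, 0.0, 0.075, 0, 0, 0, -0.086, 0.098, 0.0, 0.075, 0, 0, 0, -0.086, 0.098, 0.0, 0.075])

```text
time: 16.45
tool_pos: [0.5537, 0.1407, 0.1432]
eef_rot: [-3.137, 0.163, -0.003]
contact_force: [0.1, 0.1, 0.3]
grip_width: 0.075
finger_force: 0.0
```

send_rows(plan=[0, 0, 0, -0.087, 0.099, 0.011, 0.075, 0, 0, 0, -0.087, 0.099, 0.011, 0.075, 0, 0, 0, -0.087, 0.099, 0.011, 0.075, 0, 0, 0, -0.087, 0.099, 0.011, 0.075, 0, 0, 0, -0.087, 0.099, 0.011, 0.075])

```text
time: 16.95
tool_pos: [0.4582, 0.0517, 0.1318]
eef_rot: [-3.137, 0.163, -0.004]
contact_force: [0.4, 1.5, 0.6]
grip_width: 0.075
finger_force: 0.0
```

```bash
python3 - <<'E'
from h import *
cap('top','t7.png')
im,d,c=cap('wrist','w7.png');W=cloud(d,c);X,Y,h=W[...,0],W[...,1],W[...,2]
k=(np.hypot(X-.457,Y-.0515)<.04)&(h>.007)&(h<.022)&(im.max(2)<110)
print(cv2.minEnclosingCircle((W[k][:,:2]*1000).astype(np.float32)),k.sum())
plan([(457,51.5,6,-95.9)])
cv2.imwrite('pics/c7.png',np.hstack([im,cv2.imread('pics/t7.png')[80:290,20:260].repeat(2,0).repeat(2,1)])[:,:1040][:, 240:])
E
```

```text
((459.134033203125, 50.182373046875), 26.843305587768555) 2347
t 17.05 pos [458.6  52.1 131.7] yaw -95.9 grip 75.0 F [ 1.   0.2 -0.4] ff 0.0
[-0.001, -0.002, 0.0] [-0.0018, 0.0009, 0.1257]
```

View pics/c7.png

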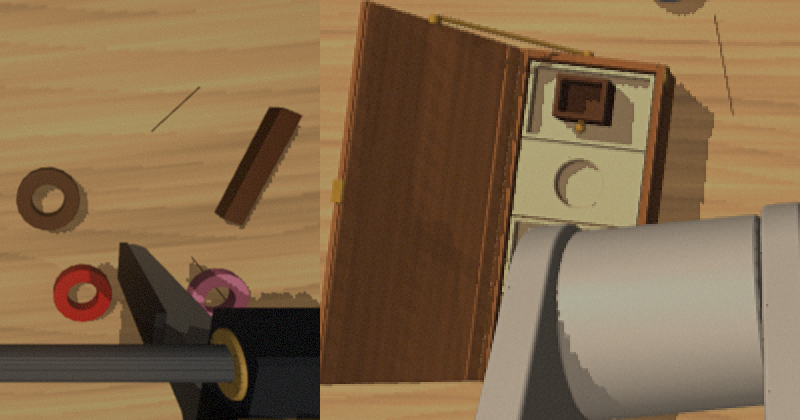

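The drawer sits in its tray with the knob inside the walls. The brown ring is centred under the gripper at wrist (288,198). I grip it.

send_rows(plan=[0, 0, 0, 0, 0, 0.04, 0.075, 0, 0, 0, 0, 0, 0.08, 0.075, 0, 0, 0, 0, 0, 0.11, 0.075, 0, 0, 0, 0, 0, 0.125, 0.075, 0, 0, 0, 0, 0, 0.127, 0.075])

```text
time: 17.55
tool_pos: [0.4563, 0.052, 0.0021]
eef_rot: [3.137, -0.16, -0.004]
contact_force: [-0.2, -0.2, 0.4]
grip_width: 0.0751
finger_force: 0.0
```

send_rows(plan=[0, 0, 0, 0, 0, 0, 0.065, 0, 0, 0, 0, 0, 0, 0.058, 0, 0, 0, 0, 0, 0, 0.045, 0, 0, 0, 0, 0, 0, 0.045, 0, 0, 0, 0, 0, 0, 0.045])

```text
time: 18.05
tool_pos: [0.4573, 0.0514, 0.005]
eef_rot: [-3.137, 0.162, -0.003]
contact_force: [-0.5, 1.4, 7.0]
grip_width: 0.0529
finger_force: 30.0
```

send_rows(plan=[0, 0, 0, 0, 0, -0.005, 0.045, 0, 0, 0, 0, 0, -0.03, 0.045, 0, 0, 0, 0, 0, -0.07, 0.045, 0, 0, 0, 0, 0, -0.11, 0.045, 0, 0, 0, 0, 0, -0.125, 0.045])

```text
time: 18.55
tool_pos: [0.4578, 0.0513, 0.1328]
eef_rot: [-3.137, 0.162, -0.007]
contact_force: [0.9, 0.0, -0.4]
grip_width: 0.0527
finger_force: 30.0
```

```bash
python3 - <<'E'
from h import *
plan([(487.5,243.7,130,-95.9),(487.5,243.7,66,-95.9)])
E
```

```text
t 18.55 pos [457.8  51.3 132.8] yaw -95.9 grip 52.7 F [ 0.9  0.  -0.4] ff 30.0
[-0.001, -0.004, -0.0] [0.0097, -0.1945, 0.003]
[0.0, -0.0, -0.0] [0.0, 0.0, 0.064]
```

send_rows(plan=[0, 0, 0, 0.0097, -0.1945, 0.002, 0.045, 0, 0, 0, 0.0097, -0.1945, 0.002, 0.045, 0, 0, 0, 0.0097, -0.1945, 0.002, 0.045, 0, 0, 0, 0.0097, -0.1945, 0.002, 0.045, 0, 0, 0, 0.0097, -0.1945, 0.002, 0.045])

```text
time: 19.05
tool_pos: [0.4869, 0.2483, 0.1277]
eef_rot: [-3.136, 0.157, -0.003]
contact_force: [0.2, -0.5, -0.3]
grip_width: 0.0523
finger_force: 30.0
```

```bash
python3 - <<'E'
from h import *
im,d,c=cap('wrist','w8.png');W=cloud(d,c);X,Y,h=W[...,0],W[...,1],W[...,2]
k=(h>.1)&(h<.16)&(im.max(2)<110)&(np.hypot(X-.4875,Y-.2437)<.045)
print('ring seen z',np.nanpercentile(h[k],[5,50,95]).round(4) if k.any() else 0)
plan([(487.5,243.7,63,-95.9)])
E
```

```text
ring seen z [0.1302 0.1374 0.1552]
t 19.1 pos [485.9 245.8 127.3] yaw -95.7 grip 52.7 F [-0.7  0.2  0.2] ff 30.0
[-0.0, -0.0, 0.003] [0.0018, 0.002, 0.0643]
```

View pics/w8.png

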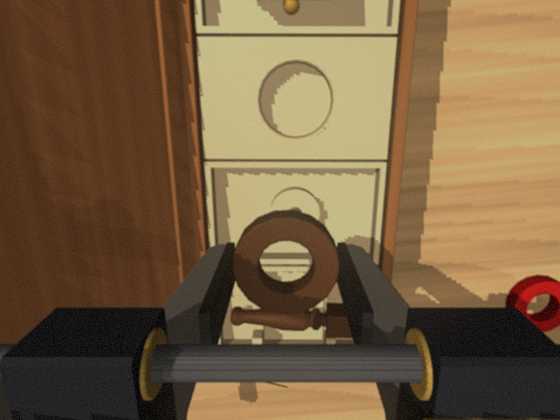

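The ring is level at (286,260), above the peg at (295,208), with the offset that perspective should give. I lower it.

send_rows(plan=[0, 0, 0, 0.001, 0, 0.02, 0.045, 0, 0, 0, 0.001, 0, 0.035, 0.045, 0, 0, 0, 0.001, 0, 0.048, 0.045, 0, 0, 0, 0.001, 0, 0.058, 0.045, 0, 0, 0, 0.001, 0, 0.063, 0.045])

```text
time: 19.6
tool_pos: [0.4865, 0.2428, 0.0633]
eef_rot: [3.137, -0.163, -0.002]
contact_force: [-0.7, 0.8, -0.8]
grip_width: 0.0528
finger_force: 30.0
```

send_rows(plan=[0, 0, 0, 0, 0, 0.001, 0.045, 0, 0, 0, 0, 0, 0.002, 0.045, 0, 0, 0, 0, 0, 0.003, 0.045, 0, 0, 0, 0, 0, 0.004, 0.045, 0, 0, 0, 0, 0, 0.0045, 0.045])

```text
time: 20.1
tool_pos: [0.4871, 0.2437, 0.0598]
eef_rot: [-3.137, 0.162, -0.001]
contact_force: [-0.8, 0.2, 0.6]
grip_width: 0.0523
finger_force: 30.0
```

send_rows(plan=[0, 0, 0, 0, 0, 0.0004, 0.045, 0, 0, 0, 0, 0, 0.0008, 0.045, 0, 0, 0, 0, 0, 0.0012, 0.045, 0, 0, 0, 0, 0, 0.0015, 0.045, 0, 0, 0, 0, 0, 0.0015, 0.045])

```text
time: 20.6
tool_pos: [0.487, 0.2436, 0.0581]
eef_rot: [-3.137, 0.162, 0.0]
contact_force: [0.5, -0.3, -0.1]
grip_width: 0.0526
finger_force: 30.0
```

```bash
python3 - <<'E'
from h import *
plan([])
E
```

```text
t 20.6 pos [487.  243.6  58.1] yaw -95.9 grip 52.6 F [ 0.5 -0.3 -0.1] ff 30.0
```

send_rows(plan=[0, 0, 0, 0, 0, 0.0004, 0.045, 0, 0, 0, 0, 0, 0.0008, 0.045, 0, 0, 0, 0, 0, 0.0012, 0.045, 0, 0, 0, 0, 0, 0.0016, 0.045, 0, 0, 0, 0, 0, 0.0016, 0.045])

```text
time: 21.1
tool_pos: [0.487, 0.2436, 0.057]
eef_rot: [-3.137, 0.162, -0.0]
contact_force: [-2.1, -1.1, 6.4]
grip_width: 0.0523
finger_force: 30.0
```

Contact. I release and rise.

send_rows(plan=[0, 0, 0, 0, 0, 0, 0.053, 0, 0, 0, 0, 0, 0, 0.057, 0, 0, 0, 0, 0, 0, 0.063, 0, 0, 0, 0, 0, 0, 0.07, 0, 0, 0, 0, 0, 0, 0.07])

```text
time: 21.6
tool_pos: [0.4869, 0.2435, 0.0564]
eef_rot: [3.137, -0.162, -0.0]
contact_force: [-0.0, 0.2, 0.2]
grip_width: 0.0699
finger_force: 0.0
```

send_rows(plan=[0, 0, 0, 0, 0, -0.004, 0.07, 0, 0, 0, 0, 0, -0.02, 0.07, 0, 0, 0, 0, 0, -0.05, 0.07, 0, 0, 0, 0, 0, -0.08, 0.07, 0, 0, 0, 0, 0, -0.08, 0.07])

```text
time: 22.1
tool_pos: [0.4893, 0.2448, 0.1404]
eef_rot: [-3.134, 0.162, -0.009]
contact_force: [0.7, -0.2, -1.4]
grip_width: 0.0699
finger_force: 0.0
```

```bash
python3 - <<'E'
from h import *
im,d,c=cap('wrist','w9.png');W=cloud(d,c);X,Y,h=W[...,0],W[...,1],W[...,2]
k=(np.hypot(X-.487,Y-.244)<.04)&(h>.056)&(h<.072)&(im.max(2)<110)
print(cv2.minEnclosingCircle((W[k][:,:2]*1000).astype(np.float32)),k.sum(),np.percentile(h[k],[5,50,95]).round(4))
plan([(627,-114.3,130,-95.9),(627,-114.3,14.5,-95.9)])
E
```

```text
((488.4751892089844, 243.24862670898438), 26.904155731201172) 3246 [0.0612 0.0666 0.0678]
t 22.15 pos [488.3 244.2 138.5] yaw -95.9 grip 70.0 F [-0.6 -0.3 -0.6] ff 0.0
[-0.001, -0.002, -0.0] [0.0874, 0.1712, 0.0042]
[-0.001, -0.001, -0.0] [0.0875, 0.1711, 0.0042]
[-0.0, -0.0, -0.0] [-0.0001, 0.0, 0.1155]
```

The ring lies flat on the boss: its top is at 66.6 mm against an expected 66, and it is centred to about 1 mm. Now the foot.

send_rows(plan=[0, 0, 0, 0.087, 0.171, 0.003, 0.06, 0, 0, 0, 0.087, 0.171, 0.003, 0.06, 0, 0, 0, 0.087, 0.171, 0.003, 0.06, 0, 0, 0, 0.087, 0.171, 0.003, 0.06, 0, 0, 0, 0.087, 0.171, 0.003, 0.06])

```text
time: 22.65
tool_pos: [0.5567, 0.0603, 0.1323]
eef_rot: [3.136, -0.168, -0.001]
contact_force: [0.3, -0.1, -0.1]
grip_width: 0.0599
finger_force: 0.0
```

send_rows(plan=[0, 0, 0, 0.087, 0.171, 0.003, 0.06, 0, 0, 0, 0.087, 0.171, 0.003, 0.06, 0, 0, 0, 0.087, 0.171, 0.003, 0.06, 0, 0, 0, 0.087, 0.171, 0.003, 0.06, 0, 0, 0, 0.087, 0.171, 0.003, 0.06])

```text
time: 23.15
tool_pos: [0.6257, -0.1181, 0.1292]
eef_rot: [3.136, -0.167, -0.0]
contact_force: [0.9, 0.3, 0.4]
grip_width: 0.0599
finger_force: 0.0
```

```bash
python3 - <<'E'
from h import *
im,d,c=cap('wrist','w10.png');W=cloud(d,c);X,Y,h=W[...,0],W[...,1],W[...,2]
k=(np.hypot(X-.627,Y+.1143)<.03)&(h>.015)&(h<.036)&(im.max(2)<110)
print(cv2.minEnclosingCircle((W[k][:,:2]*1000).astype(np.float32)),k.sum(),np.percentile(h[k],95))
plan([(627,-114.3,14.5,-95.9)])
E
```

```text
((630.4459228515625, -117.00358581542969), 15.970121383666992) 1209 0.031642693764156404
t 23.2 pos [ 624.5 -115.8  129. ] yaw -96.1 grip 60.1 F [-0.6  0.2 -1.2] ff 0.0
[-0.0, 0.002, -0.003] [0.0025, -0.0017, 0.1145]
```

View pics/w10.png

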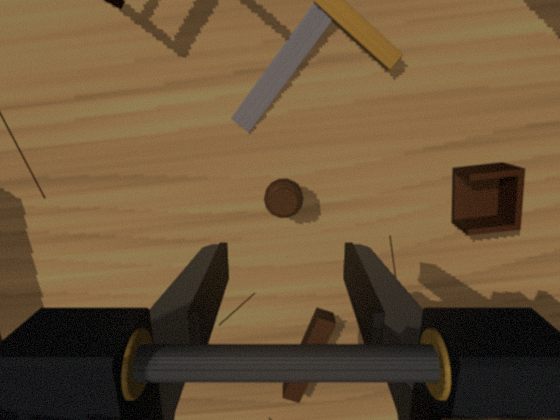

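The foot stands upright at (284,198), between the fingers, near (628,-115.5). I descend to grip its widest band.

send_rows(plan=[0, 0, 0, 0.003, 0, 0.04, 0.06, 0, 0, 0, 0.003, 0, 0.075, 0.06, 0, 0, 0, 0.003, 0, 0.1, 0.06, 0, 0, 0, 0.003, 0, 0.113, 0.06, 0, 0, 0, 0.003, 0, 0.115, 0.06])

```text
time: 23.7
tool_pos: [0.6261, -0.1132, 0.0136]
eef_rot: [-3.137, 0.16, 0.006]
contact_force: [0.6, 0.1, 0.1]
grip_width: 0.0601
finger_force: 0.0
```

send_rows(plan=[0, 0, 0, 0, 0, 0, 0.055, 0, 0, 0, 0, 0, 0, 0.048, 0, 0, 0, 0, 0, 0, 0.042, 0, 0, 0, 0, 0, 0, 0.038, 0, 0, 0, 0, 0, 0, 0.036])

```text
time: 24.2
tool_pos: [0.6281, -0.115, 0.0161]
eef_rot: [3.137, -0.162, 0.001]
contact_force: [-0.1, -0.8, 0.3]
grip_width: 0.0361
finger_force: 0.0
```

```bash
python3 - <<'E'
from h import *
plan([(628,-115.5,14,-95.9)])
E
```

```text
t 24.2 pos [ 628.1 -115.    16.1] yaw -95.9 grip 36.1 F [-0.1 -0.8  0.3] ff 0.0
[0.0, -0.001, -0.0] [-0.0001, 0.0005, 0.0021]
```

send_rows(plan=[0, 0, 0, 0, 0, 0.001, 0.036, 0, 0, 0, 0, 0, 0.002, 0.036, 0, 0, 0, 0, 0, 0.002, 0.033, 0, 0, 0, 0, 0, 0.002, 0.031, 0, 0, 0, 0, 0, 0.002, 0.028])

```text
time: 24.7
tool_pos: [0.6277, -0.1149, 0.0134]
eef_rot: [-3.137, 0.162, 0.0]
contact_force: [-0.6, -0.4, -0.6]
grip_width: 0.0301
finger_force: 30.0
```

send_rows(plan=[0, 0, 0, 0, 0, 0, 0.025, 0, 0, 0, 0, 0, 0, 0.022, 0, 0, 0, 0, 0, 0, 0.022, 0, 0, 0, 0, 0, 0, 0.022, 0, 0, 0, 0, 0, 0, 0.022])

```text
time: 25.2
tool_pos: [0.6278, -0.1148, 0.0135]
eef_rot: [3.137, -0.162, 0.0]
contact_force: [-0.1, -0.8, -0.4]
grip_width: 0.0309
finger_force: 30.0
```

send_rows(plan=[0, 0, 0, 0, 0, -0.002, 0.022, 0, 0, 0, 0, 0, -0.01, 0.022, 0, 0, 0, 0, 0, -0.03, 0.022, 0, 0, 0, 0, 0, -0.065, 0.022, 0, 0, 0, 0, 0, -0.12, 0.022])

```text
time: 25.7
tool_pos: [0.6261, -0.1145, 0.1281]
eef_rot: [-3.137, 0.162, 0.007]
contact_force: [2.2, 0.8, -0.4]
grip_width: 0.0303
finger_force: 30.0
```

```bash
python3 - <<'E'
from h import *
im,d,c=cap('wrist','w11.png')
plan([(564.8,236,140,-95.9)])
E
```

```text
t 25.75 pos [ 631.4 -115.5  138.2] yaw -95.9 grip 30.6 F [ 3.9 -0.6  5.9] ff 30.0
[0.0, -0.004, -0.0] [-0.0512, -0.1714, -0.0015]
[0.001, -0.005, -0.0] [-0.0512, -0.1714, -0.0013]
```

View pics/w11.png

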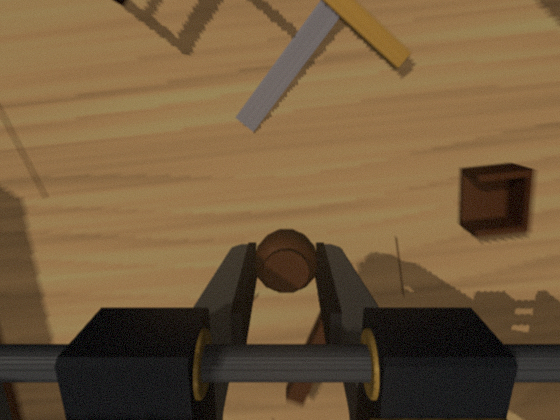

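The foot is held at (286,260). I check that its top face is level using the depth.

```bash
python3 - <<'E'
from h import *
im,d,c=load('w11');W=cloud(d,c)
k=np.zeros(d.shape,np.uint8);cv2.circle(k,(288,270),15,1,-1)
P=W[(k>0)&np.isfinite(W[...,2])];m=P.mean(0);n=np.linalg.svd(P-m)[2][2];print('top',m.round(4),'normal',n.round(3),'res',((P-m)@n).std())
for v in range(225,300,5): print(v,(W[v,287]*1000).round(1))
E
```

```text
top [ 0.6298 -0.116   0.1457] normal [ 0.014 -0.002 -1.   ] res 0.0005757903048344762
225 [ 600.1 -113.     1.2]
230 [ 644.3 -117.   130.8]
235 [ 644.2 -117.   137.5]
240 [ 643.  -116.9  140.8]
245 [ 640.9 -116.6  141.8]
250 [ 639.6 -116.5  144.7]
255 [ 637.4 -116.3  145.4]
260 [ 634.9 -116.   145.5]
265 [ 632.6 -115.8  146. ]
270 [ 629.7 -115.5  145.3]
275 [ 627.2 -115.2  145.6]
280 [ 624.8 -115.   146.1]
285 [ 621.5 -114.6  144.9]
290 [ 619.8 -114.4  146.6]
295 [ 5.299e+02 -1.057e+02 -2.000e-01]
```

The top is level to within 1°. Its base is 13.5 mm below the TCP, so it should seat at TCP z≈57.5, still above the tray top at 56. I carry it to the well.

send_rows(plan=[0, 0, 0, -0.051, -0.171, -0.003, 0.022, 0, 0, 0, -0.051, -0.171, -0.003, 0.022, 0, 0, 0, -0.051, -0.171, -0.003, 0.022, 0, 0, 0, -0.051, -0.171, -0.003, 0.022, 0, 0, 0, -0.051, -0.171, -0.003, 0.022])

```text
time: 26.25
tool_pos: [0.5942, 0.0639, 0.1323]
eef_rot: [-3.137, 0.157, -0.001]
contact_force: [0.1, -0.2, -0.0]
grip_width: 0.0308
finger_force: 30.0
```

send_rows(plan=[0, 0, 0, -0.05, -0.171, -0.003, 0.022, 0, 0, 0, -0.05, -0.171, -0.003, 0.022, 0, 0, 0, -0.05, -0.171, -0.003, 0.022, 0, 0, 0, -0.05, -0.171, -0.003, 0.022, 0, 0, 0, -0.05, -0.171, -0.003, 0.022])

```text
time: 26.75
tool_pos: [0.5626, 0.2385, 0.1351]
eef_rot: [-3.137, 0.157, -0.002]
contact_force: [-0.8, -0.8, -1.0]
grip_width: 0.0303
finger_force: 30.0
```

send_rows(plan=[0, 0, 0, 0, 0, 0.01, 0.022, 0, 0, 0, 0, 0, 0.02, 0.022, 0, 0, 0, 0, 0, 0.03, 0.022, 0, 0, 0, 0, 0, 0.035, 0.022, 0, 0, 0, 0, 0, 0.035, 0.022])

```text
time: 27.25
tool_pos: [0.562, 0.2347, 0.0981]
eef_rot: [3.136, -0.164, -0.003]
contact_force: [-0.2, 0.1, 0.0]
grip_width: 0.0306
finger_force: 30.0
```

```bash
python3 - <<'E'
from h import *
plan([(564.8,236,63,-95.9)])
E
```

```text
t 27.25 pos [562.  234.7  98.1] yaw -96.0 grip 30.6 F [-0.2  0.1  0. ] ff 30.0
[0.001, 0.002, -0.001] [0.0027, -0.0016, 0.0351]
```

send_rows(plan=[0, 0, 0, 0.003, -0.001, 0.01, 0.022, 0, 0, 0, 0.003, -0.001, 0.02, 0.022, 0, 0, 0, 0.003, -0.001, 0.028, 0.022, 0, 0, 0, 0.003, -0.001, 0.033, 0.022, 0, 0, 0, 0.003, -0.001, 0.035, 0.022])

```text
time: 27.75
tool_pos: [0.5652, 0.2363, 0.0636]
eef_rot: [3.137, -0.162, -0.002]
contact_force: [0.6, 0.1, 0.9]
grip_width: 0.0308
finger_force: 30.0
```

send_rows(plan=[0, 0, 0, 0, 0, 0.001, 0.022, 0, 0, 0, 0, 0, 0.0015, 0.022, 0, 0, 0, 0, 0, 0.002, 0.022, 0, 0, 0, 0, 0, 0.0025, 0.022, 0, 0, 0, 0, 0, 0.003, 0.022])

```text
time: 28.25
tool_pos: [0.5658, 0.2365, 0.0617]
eef_rot: [-3.137, 0.162, -0.0]
contact_force: [-0.1, -0.6, -0.4]
grip_width: 0.0307
finger_force: 30.0
```

```bash
python3 - <<'E'
from h import *
plan([(564.8,236,58,-95.9)])
E
```

```text
t 28.25 pos [565.8 236.5  61.7] yaw -95.9 grip 30.7 F [-0.1 -0.6 -0.4] ff 30.0
[-0.0, -0.0, -0.0] [-0.0009, 0.0006, 0.0037]
```

send_rows(plan=[0, 0, 0, 0, 0, 0.001, 0.022, 0, 0, 0, 0, 0, 0.0015, 0.022, 0, 0, 0, 0, 0, 0.002, 0.022, 0, 0, 0, 0, 0, 0.0025, 0.022, 0, 0, 0, 0, 0, 0.003, 0.022])

```text
time: 28.75
tool_pos: [0.5656, 0.2364, 0.0584]
eef_rot: [-3.137, 0.162, 0.0]
contact_force: [-0.0, -0.1, -0.5]
grip_width: 0.0305
finger_force: 30.0
```

send_rows(plan=[0, 0, 0, 0, 0, 0.0003, 0.022, 0, 0, 0, 0, 0, 0.0006, 0.022, 0, 0, 0, 0, 0, 0.0009, 0.022, 0, 0, 0, 0, 0, 0.001, 0.022, 0, 0, 0, 0, 0, 0.001, 0.022])

```text
time: 29.25
tool_pos: [0.5657, 0.2364, 0.0575]
eef_rot: [-3.137, 0.162, 0.0]
contact_force: [-0.5, -0.6, -0.5]
grip_width: 0.0309
finger_force: 30.0
```

send_rows(plan=[0, 0, 0, 0, 0, 0.0002, 0.022, 0, 0, 0, 0, 0, 0.0004, 0.022, 0, 0, 0, 0, 0, 0.0006, 0.022, 0, 0, 0, 0, 0, 0.0006, 0.022, 0, 0, 0, 0, 0, 0.0006, 0.022])

```text
time: 29.75
tool_pos: [0.5658, 0.2364, 0.0572]
eef_rot: [-3.137, 0.162, -0.0]
contact_force: [-2.3, -1.1, 5.1]
grip_width: 0.0307
finger_force: 30.0
```

Seated, with 5 N. I release, rise, and move clear for a check.

send_rows(plan=[0, 0, 0, 0, 0, 0, 0.031, 0, 0, 0, 0, 0, 0, 0.034, 0, 0, 0, 0, 0, 0, 0.042, 0, 0, 0, 0, 0, 0, 0.05, 0, 0, 0, 0, 0, 0, 0.055])

```text
time: 30.25
tool_pos: [0.5656, 0.2364, 0.0567]
eef_rot: [3.137, -0.162, -0.0]
contact_force: [-0.5, 0.1, 0.6]
grip_width: 0.0544
finger_force: 0.0
```

send_rows(plan=[0, 0, 0, 0, 0, -0.004, 0.055, 0, 0, 0, 0, 0, -0.02, 0.055, 0, 0, 0, 0, 0, -0.05, 0.055, 0, 0, 0, 0, 0, -0.09, 0.055, 0, 0, 0, 0, 0, -0.11, 0.055])

```text
time: 30.75
tool_pos: [0.5672, 0.2371, 0.1715]
eef_rot: [-3.135, 0.162, -0.007]
contact_force: [0.5, 0.4, 0.9]
grip_width: 0.055
finger_force: 0.0
```

send_rows(plan=[0, 0, 0, 0, 0.2, -0.02, 0.055, 0, 0, 0, 0, 0.2, -0.02, 0.055, 0, 0, 0, 0, 0.2, -0.02, 0.055, 0, 0, 0, 0, 0.2, -0.02, 0.055, 0, 0, 0, 0, 0.2, -0.02, 0.055])

```text
time: 31.25
tool_pos: [0.5448, 0.0328, 0.189]
eef_rot: [3.136, -0.168, 0.003]
contact_force: [-0.6, 0.1, 0.1]
grip_width: 0.0548
finger_force: 0.0
```

send_rows(plan=[0, 0, 0, 0, 0.2, 0, 0.055, 0, 0, 0, 0, 0.2, 0, 0.055, 0, 0, 0, 0, 0.2, 0, 0.055, 0, 0, 0, 0, 0.2, 0, 0.055, 0, 0, 0, 0, 0.2, 0, 0.055])

```text
time: 31.75
tool_pos: [0.5243, -0.1661, 0.1881]
eef_rot: [3.135, -0.169, 0.003]
contact_force: [0.5, 1.0, 0.4]
grip_width: 0.0549
finger_force: 0.0
```

```bash
python3 - <<'E'
from h import *
t,d,c=cap('top','t12.png'); s,_,_=cap('side','s12.png')
cv2.imwrite('pics/c12.png',np.hstack([cv2.resize(t[90:290,90:290],(400,400)),cv2.resize(s[250:420,80:350],(400,400))]))
W=cloud(d,c);X,Y,h=W[...,0],W[...,1],W[...,2]
for n,(x,y,r) in dict(foot=(.5655,.236,.03),ring=(.4875,.244,.035),drawer=(.6485,.229,.04),blank=(.4675,-.1205,.06),shell=(.6106,-.28,.04)).items():
    k=(np.hypot(X-x,Y-y)<r)&(im.max(2)<110 if 0 else t.max(2)<95)&(h>.004)
    print(n,[np.round(q,1) for q in cv2.minAreaRect((W[k][:,:2]*1000).astype(np.float32))] if k.any() else None,'z95',np.percentile(h[k],95).round(4) if k.any() else 0)
plan([])
E
```

```text
foot [array([570.6, 241.9]), array([37., 39.]), np.float64(8.1)] z95 0.0763
ring [array([486.2, 243.7]), array([50.3, 51.1]), np.float64(16.8)] z95 0.069
drawer [array([650.9, 230.6]), array([50.4, 68.6]), np.float64(85.3)] z95 0.0759
blank [array([ 483.3, -115.9]), array([88.4, 97.9]), np.float64(34.0)] z95 0.5651
shell None z95 0
t 31.85 pos [ 524.6 -161.9  187.7] yaw -96.1 grip 54.8 F [ 0.3 -0.6  0.5] ff 0.0
```

View pics/c12.png

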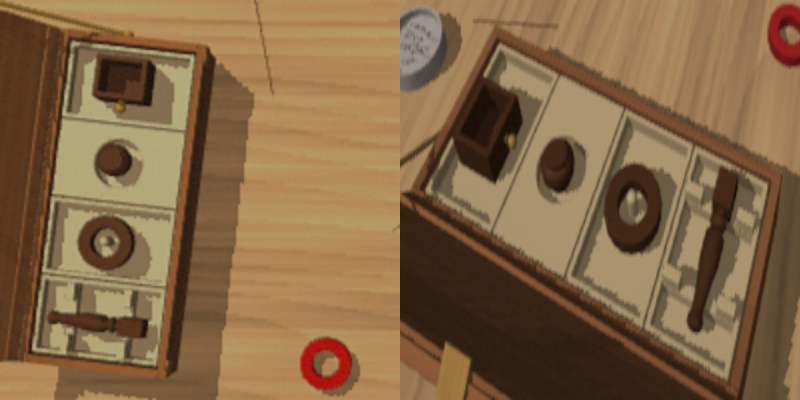

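Both views show all four parts seated: drawer in the plain tray, foot upright in the well (top 76 mm, expected 74), ring over the peg, and leg in both notches. The arm is clear, so I hand the job in.

```bash
python3 -c "from station import *; print(sign_off())"
```

```text
the job is handed in; nothing more can be done
None
```

All four finished parts were set down gently in their trays in the order asked, the two unfinished look-alikes were not touched, and the job was handed in at about 32 s of the 102 s allowed.

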